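# Sort the seasonings and produce back to their places

### The job

Clear up after cooking by sorting what is left at the front of the worktop: stand the pepper mill upright in the wide bay of the wooden rack and the two spice jars upright in its two narrow bays, one jar to a bay; put the loose lemon into the little crate that already has a lemon in it and the loose garlic bulb into the crate that already has garlic. Let go of everything and leave the egg timer and the short tin where they stand.

Things in the scene. Friction and masses are not known exactly. Their poses are not given: they have to be found in the camera images.
- pepper_mill: loose dark wooden pepper mill, standing on the worktop; 170 mm tall, body 58 mm across up to 122 mm high, above it a round head 48 mm across from 123 to 159 mm high (easily gripped there), then a small metal knob; the head does not turn. Origin at the centre of its foot, z up
- spice_jar_a: loose spice jar, glass with a green screw cap, round, 46 mm across, 106 mm tall, standing; the cap is the topmost 20 mm and no wider than the glass. Origin at the centre of its foot, z up
- spice_jar_b: loose spice jar, glass with a dark screw cap, round, 44 mm across, 105 mm tall, standing; the cap is the topmost 20 mm and no wider than the glass. Origin at the centre of its foot, z up
- lemon: the loose lemon lying on the worktop: 73 mm long along its own x, 56 mm wide (y), 57 mm high. Origin at the middle of its underside as it lies at the start, z up
- garlic: the loose garlic bulb on the worktop, about 48 mm across and 48 mm high including its thin stalk. Origin at the middle of its underside, z up
- rack: light wooden rack, stands fast, empty; 84 mm (its x) by 216 mm (its y), three bays in a row along y, floor 8 mm up. Bay centres at x = 0, y = -72.5 (narrow), -6.5 (narrow), +66 mm (wide, for the mill); narrow bays 61 mm along y, the wide one 74, all 74 along x. Walls 5 mm thick; tops: front 36, dividers 40, back 50, ends 60 mm. Origin at the centre of its underside, z up
- lemon_crate: small slatted light-wood crate, stands fast, with one lemon in it; 122 mm (its x) by 160 mm (its y), walls 50 mm high, 5 thick, floor 6 mm up, 9 mm square posts inside the corners. The lemon there is fixed in the -y half (long way along x, centre at x +4, y -43 mm); the +y half is free, its middle at y = +38 mm. Origin at the centre of its underside, z up
- garlic_crate: a second crate of the same make and size, stands fast, which already has a garlic bulb in it, fixed in the -y half (centre at x -16, y -48 mm); the +y half is free, its middle at y = +38 mm. Origin at the centre of its underside, z up
- egg_timer: round kitchen timer, red top and white foot, 66 mm across, 51 mm high, standing loose among the things; to be left alone. Origin at the centre of its foot
- short_tin: short food tin, 75 mm across, 58 mm high, standing loose among the things; to be left alone. Origin at the centre of its foot

How it is judged:
At the end, for the whole second after the job is handed in: Mill upright (0.12 rad) on the floor of the wide bay, each jar in its own narrow bay (within 13 mm along, 16 mm across the rack); lemon and garlic down inside the crates of their kind, not on the rim; all five at rest; timer and tin within 30 mm of their start (x of pepper_mill in the frame of rack between -0.016 and 0.016 m and y of pepper_mill in the frame of rack between 0.053 and 0.079 m and z of pepper_mill in the frame of rack between 0.004 and 0.014 m and angle between pepper_mill's own z axis and vertical below 0.12 rad and (((x of spice_jar_a in the frame of rack between -0.016 and 0.016 m and y of spice_jar_a in the frame of rack between -0.0855 and -0.0595 m and z of spice_jar_a in the frame of rack between 0.004 and 0.014 m and angle between spice_jar_a's own z axis and vertical below 0.12 rad) and (x of spice_jar_b in the frame of rack between -0.016 and 0.016 m and y of spice_jar_b in the frame of rack between -0.0195 and 0.0065 m and z of spice_jar_b in the frame of rack between 0.004 and 0.014 m and angle between spice_jar_b's own z axis and vertical below 0.12 rad)) or ((x of spice_jar_a in the frame of rack between -0.016 and 0.016 m and y of spice_jar_a in the frame of rack between -0.0195 and 0.0065 m and z of spice_jar_a in the frame of rack between 0.004 and 0.014 m and angle between spice_jar_a's own z axis and vertical below 0.12 rad) and (x of spice_jar_b in the frame of rack between -0.016 and 0.016 m and y of spice_jar_b in the frame of rack between -0.0855 and -0.0595 m and z of spice_jar_b in the frame of rack between 0.004 and 0.014 m and angle between spice_jar_b's own z axis and vertical below 0.12 rad))) and x of lemon in the frame of lemon_crate between -0.06 and 0.06 m and y of lemon in the frame of lemon_crate between -0.08 and 0.08 m and (z of lemon in the frame of lemon_crate below 0.045 m or (angle between lemon's own z axis and vertical above 1.6 rad and z of lemon in the frame of lemon_crate below 0.069 m)) and x of garlic in the frame of garlic_crate between -0.06 and 0.06 m and y of garlic in the frame of garlic_crate between -0.08 and 0.08 m and (z of garlic in the frame of garlic_crate below 0.045 m or (angle between garlic's own z axis and vertical above 1.6 rad and z of garlic in the frame of garlic_crate below 0.06 m)) and linear speed of each of pepper_mill, spice_jar_a, spice_jar_b, lemon, garlic below 0.02 m/s and distance of each of egg_timer, short_tin from where it was at the start of the episode below 0.03 m); the robot touches nothing.
It fails at once if the egg timer or the short tin is tipped over or pushed more than 50 mm away (distance of any of egg_timer, short_tin from where it was at the start of the episode above 0.05 m or angle between any of egg_timer, short_tin's own z axis and vertical above 0.6 rad).
It also fails if it takes over 141 s, if anything falls off the work surface, if the arm or the gripper's body presses on something with over 40 N, if the wrist force passes 120 N, or if a joint passes its speed limit or range.

### The arm

A 6-joint arm with a two-finger parallel gripper is mounted at the origin on a cart in front of the work surface, level with it; the furniture and walls round the work are solid. World frame = base frame: x ahead of the robot, y to its left, z up, the work surface at z = 0. Lengths are in m, angles in rad, forces in N, time in s.
With the tool pointing down it reaches from about 0.3 to 0.775 m from the base axis. Payload 14.6 kg.
Tool frame: the origin (TCP) lies at the centre of the arm's flange, where the gripper is bolted on; the fingertips stand 199 mm ahead of it and the grasp point (between the pads) lies ctrl.tcp_to_grasp ahead of it (ctrl.tcp_to_grasp is the distance from the TCP to the grasp point, in m); z points along the fingers, y is the line along which they close (so a half turn about z gives the same grasp; the last joint's range is limited). The gripper opens to 94 mm and grips with 3 to 60 N. Pads are 16 mm wide; open, the fingers measure 119 mm over their backs; the gripper's body (75 mm by 177 mm) begins 78 mm behind the grasp point.
Start: joints at [-1.392, 0.3, 1.521, -0, 1.321, -0.067], TCP at [0.134, -0.533, 0.405] pointing down, gripper open.
Joint ranges: [-3.03, 3.03], [-0.79, 2.21], [0.23, 2.52], [-1.04, 4.18], [0, 3.07], [-2.55, 2.55]. Speed limits (rad/s): [2.22, 2.22, 2.57, 3.14, 3.14, 3.14].

### API

Orientations are given as [roll, pitch, yaw] about the fixed x, y, z axes, in that order (R = Rz(yaw) Ry(pitch) Rx(roll)).
In Python, from station import ctrl gives the robot as it stands. The module is installed in compiled form; this text tells all that it offers.
- The arm moves only by the shell command python3 -m jog 'ROWS' [OPENING] [FORCE]. ROWS is JSON, a list of rows, each a list of 6 numbers: the shift along the tool's x, y, z in cm, then the turn, a rotation vector about the tool's x, y, z in rad. In form: [[tx, ty, tz, ax, ay, az], ...]. A call has 1 to 8 rows; each row is the pose to reach, as a shift and turn from the pose commanded when the call began, along the tool's axes at that moment; what a row does not reach only later rows make up. A row lasts 1/10 s, in which the tool goes at most 50 mm and 8.59 degrees, less where a joint would pass 70% of its speed; a pose out of reach is approached as far as the arm can. A call with a gripper value outside its range is refused whole. OPENING is the opening in per cent of the stroke, from 0 (shut) to 100 (fully open), set as the call begins (- or left out, the last holds). The fingers move at their own pace and stop on an object; FORCE is the grip in N (left out, the last holds). Time passes only in rows, so rows that repeat a pose let the fingers close. It gives the time, the measured TCP pose, the force, the opening and the grip force at its end, in the units of the state.
- ctrl.get_obs(): the state, without advancing time (a new reading comes with each control period).
- ctrl.camera(name): name is "scene" or "top" or "wrist"; returns a dict with "img" (384x512x3 uint8, blue, green, red), "intrinsics" (3x3 intrinsics, pixels), "k1" (the pictures are not rectified: a ray, as slopes to the right and down, at radius r is drawn at 1 + k1 r^2 times it, then the intrinsics apply), "R" (3x3) and "t" (3): a world point X has camera coordinates R X + t. Camera axes: x right, y down, z forward; pixel columns grow to the right and rows downward; lengths in m; the calibration is good to about 2 mm. A picture is of the moment at which its call begins. There is no depth.
- ctrl.hand_in(): hands the job in; it is judged then, once.
The state is a dict: "time_s": time; "qpos": joint angles; "joint_vel": joint speeds; "tau": joint torques, N m; "ee_pos": TCP position; "eef_rot": TCP orientation; "force": force on the tool from outside, world axes, zero at the start; "moment": the same for the moment, N m; "grip_width": finger opening in m; "grip_force": force on a finger pad.
Only numpy, scipy, OpenCV 4.12 (cv2) and the standard library are available. Lean on these libraries where they do the work, as an engineer would, in place of code of your own. Each camera call takes 0.05 s, during which the arm holds its last target. There are 200 camera calls.

## Working session

There is one attempt and no reset: what is moved stays moved. The work goes in short steps, Python scripts to look and compute and a shell command to move; the robot and the scene stay as the last step left them, time stands still between calls to the robot, and variables do not carry over. Pictures are saved under pics/ and viewed, at most 14 in all, crops included, and the job is handed in when it is done.

```bash
mkdir -p pics; cat > h.py <<'E'
import numpy as np,cv2
from station import ctrl
def cam(n):
    return ctrl.camera(n)
def save(c,f): cv2.imwrite('pics/'+f+'.png',c['img'])
def ray(c,u,v):
    K=np.array(c['intrinsics']);k=c['k1']
    d=np.array([(u-K[0,2])/K[0,0],(v-K[1,2])/K[1,1]]);s=d.copy()
    for _ in range(20): s=d/(1+k*(s@s))
    R=np.array(c['R']);t=np.array(c['t'])
    return -R.T@t, R.T@np.array([s[0],s[1],1])
def onz(c,u,v,z):
    o,d=ray(c,u,v); return o+d*(z-o[2])/d[2]
def proj(c,X):
    p=np.array(c['R'])@np.array(X)+np.array(c['t']); s=p[:2]/p[2]; s=s*(1+c['k1']*(s@s))
    K=np.array(c['intrinsics']); return np.array([K[0,0]*s[0]+K[0,2],K[1,1]*s[1]+K[1,2]])
E
python3 - <<'E'
from h import *
import pickle
np.set_printoptions(precision=3,suppress=True)
for n in('scene','top','wrist'):
    c=cam(n);save(c,n+'0');print(n,np.array(c['intrinsics'])[0],c['k1'],-np.array(c['R']).T@np.array(c['t']),np.array(c['R']).tolist())
    pickle.dump(c,open(n+'0.pkl','wb'))
print(ctrl.get_obs(),ctrl.tcp_to_grasp)
E
```

```text
scene [465.147   0.    256.892] -0.05940534968828256 [-0.052  0.808  0.75 ] [[-0.8072249923059822, -0.5901810294737575, 0.008611866574806124], [-0.3456971565310236, 0.4609034505579537, -0.817350283067264], [0.47841539248123227, -0.6627626737475999, -0.576076688058075]]
top [361.637   0.    255.262] 0.0012722001018216633 [ 0.49  -0.009  0.923] [[0.029316519374434257, -0.9992659508643588, 0.024659706707845192], [-0.9981061196667346, -0.03059943002967684, -0.053365239301185155], [0.054080639563361885, -0.023048521102392555, -0.9982705295156268]]
wrist [324.909   0.    257.383] -0.010692850645845364 [ 0.215 -0.513  0.384] [[0.2432416936348601, -0.9699649268777362, -0.0012325196612077193], [-0.928318358125374, -0.23316579912871155, 0.289583728969847], [-0.2811734419269669, -0.06929466605547419, -0.9571518922361308]]
{'time_s': 0.15, 'qpos': array([-1.392,  0.3  ,  1.521,  0.   ,  1.321, -0.067]), 'joint_vel': array([ 0.001, -0.003, -0.003, -0.001,  0.002, -0.   ]), 'tau': array([  0.001, -53.196, -35.282,   0.071,   0.024,  -0.   ]), 'ee_pos': array([ 0.134, -0.533,  0.404]), 'eef_rot': array([-3.141, -0.   ,  0.246]), 'force': array([ 0.071, -0.436,  0.743]), 'moment': array([ 0.006,  0.004, -0.039]), 'grip_force': 0.0, 'grip_width': 0.09405124684590385} 0.1804
```

View pics/top0.png

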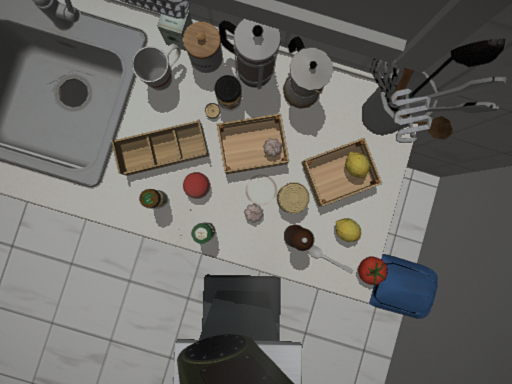

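View pics/scene0.png

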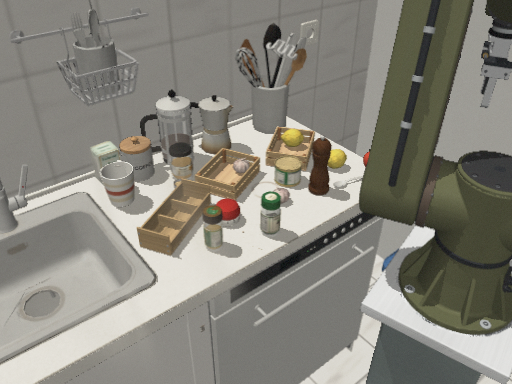

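The top view shows the rack at (161,148), garlic crate (254,144), lemon crate (342,172), jars (152,198) and (203,233), timer (197,185), garlic (254,212), tin (293,197), mill (299,237) and lemon (348,230). I'll enlarge it to get precise pixels.

```bash
python3 - <<'E'
import cv2
a=cv2.imread('pics/top0.png')[105:275,100:290];cv2.imwrite('pics/t1.png',cv2.resize(a,None,fx=4.2,fy=3.5*1.0 if 0 else 3.5,interpolation=cv2.INTER_CUBIC)[:600,:800])
a=cv2.imread('pics/top0.png')[105:275,230:400];cv2.imwrite('pics/t2.png',cv2.resize(a,None,fx=3.5,fy=3.5,interpolation=cv2.INTER_CUBIC))
E
```

```text
(no output)
```

View pics/t1.png

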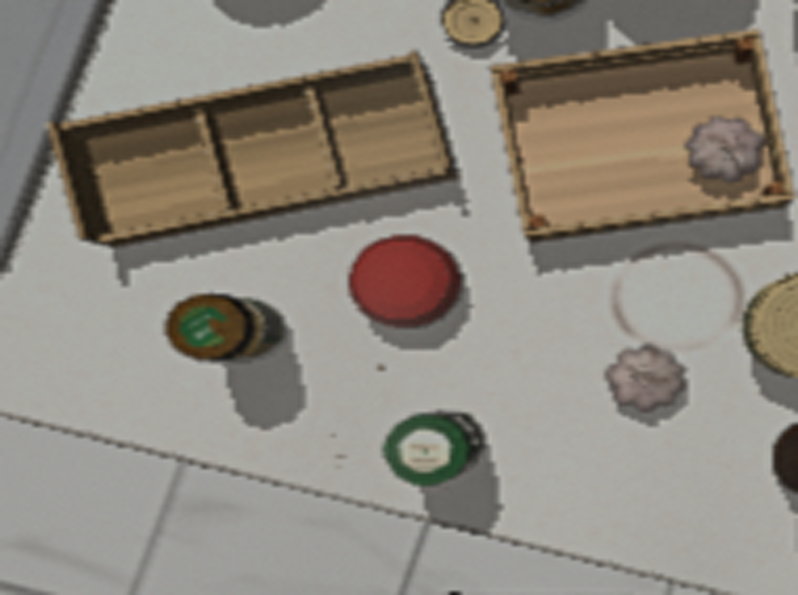

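View pics/t2.png

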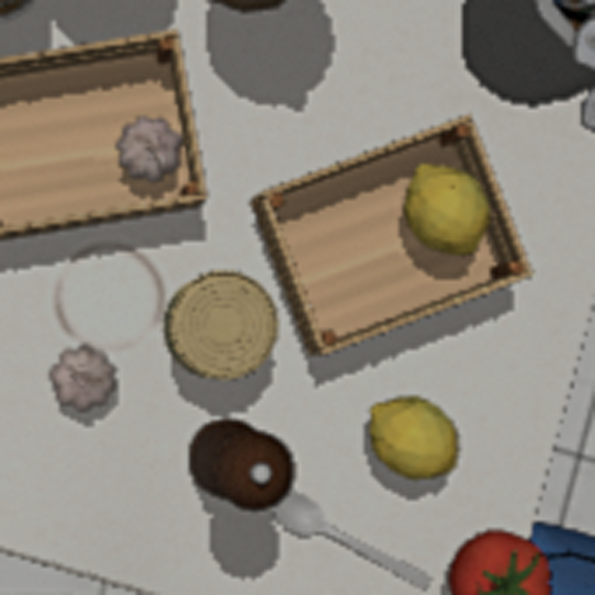

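Enlarged: rack wide bay is on the left (+y), the dark-cap jar's cap is at (149,198), the green cap at (202,233) and the mill knob at (305,240). I'll cast these pixels into the world.

```bash
cat > m.py <<'E'
from h import *
import pickle
np.set_printoptions(precision=4,suppress=True)
c=pickle.load(open('top0.pkl','rb'))
a=lambda p:(p[0]/4.2+100-.4,p[1]/3.5+105-.4)
b=lambda p:(p[0]/3.5+230-.4,p[1]/3.5+105-.4)
for n,p,z in[('dark',a((207,327)),.105),('green',a((427,449)),.106),('mill',b((261,473)),.168),('lemon',b((414,438)),.028),('garlic',a((645,379)),.02),('timer',a((405,281)),.045),('tin',b((221,324)),.058),('clemon',b((447,208)),.034),('cgarlic',a((724,147)),.03)]:
    print(n,onz(c,*p,z))
for n,P,z in[('rack',[a(q) for q in((53,125),(415,57),(455,177),(82,240))],.06),('gc',[a(q) for q in((493,68),(757,36),(790,197),(530,237))],.05),('lc',[b(q) for q in((255,198),(470,118),(528,270),(318,352))],.05)]:
    Q=np.array([onz(c,*p,z) for p in P]);e=[Q[(i+1)%4]-Q[i] for i in range(4)]
    y=Q[0]+Q[3]-Q[1]-Q[2]; x=Q[0]+Q[1]-Q[2]-Q[3]
    print(n,Q[:,:2].tolist(),Q.mean(0),[np.linalg.norm(v) for v in e],'yaw y',np.arctan2(-y[0],y[1]),'yaw x',np.arctan2(x[1],x[0]))
# scene/top segmentation of mill etc
img=c['img'];hsv=cv2.cvtColor(img,cv2.COLOR_BGR2HSV)
def blob(m,near):
    n,l,s,ce=cv2.connectedComponentsWithStats(m.astype(np.uint8)*255)
    i=l[int(near[1]),int(near[0])];ys,xs=np.where(l==i);return xs,ys
sat=(hsv[...,1]>110)&(abs(hsv[...,0].astype(int)-27)<10)
xs,ys=blob(sat,(348,230));P=np.array([onz(c,u,v,.028)[:2] for u,v in zip(xs,ys)])
w,V=np.linalg.eigh(np.cov(P.T));print('lemon',P.mean(0),len(P),np.sqrt(w)*4,'axis',np.arctan2(V[1,1],V[0,1]))
red=((hsv[...,0]<8)|(hsv[...,0]>172))&(hsv[...,1]>130)
xs,ys=blob(red,(196,185));print('timer',onz(c,xs.mean(),ys.mean(),.045),len(xs))
E
python3 m.py
```

```text
dark [0.5054 0.2102 0.105 ]
green [0.4309 0.09   0.106 ]
mill [ 0.4271 -0.1316  0.168 ]
lemon [ 0.443  -0.2626  0.028 ]
garlic [ 0.4777 -0.0266  0.02  ]
timer [0.5418 0.1143 0.045 ]
tin [ 0.5186 -0.1197  0.058 ]
clemon [ 0.6067 -0.2819  0.034 ]
cgarlic [ 0.644  -0.0684  0.03  ]
rack [[0.6411350781774365, 0.3152189385943854], [0.6952082886078722, 0.112372587471613], [0.6130161126303264, 0.08653489190512133], [0.5631091572399294, 0.2950535827792728]] [0.6281 0.2023 0.06  ] [np.float64(0.20992987936469937), np.float64(0.08615764797225235), np.float64(0.21440790246679114), np.float64(0.08058961417761108)] yaw y 0.247582702202168 yaw x 0.27960589890579857
gc [[0.6914419751691163, 0.06845246818034659], [0.7194579096884981, -0.0842669031699522], [0.6068264338924934, -0.1063327875018642], [0.574143785780942, 0.0430735765841949]] [ 0.648  -0.0198  0.05  ] [np.float64(0.15526782980587045), np.float64(0.11477261254905424), np.float64(0.15293925956731824), np.float64(0.1200123050874085)] yaw y 0.1982656379095398 yaw x 0.20348875692349203
lc [[0.607298836902763, -0.1423870404089738], [0.6686173527343278, -0.29236817401451975], [0.5630098327860862, -0.33453069440040706], [0.5015263376075166, -0.18853489366949905]] [ 0.5851 -0.2395  0.05  ] [np.float64(0.16203178953955452), np.float64(0.11371291217319433), np.float64(0.15841399562675068), np.float64(0.11540123902158876)] yaw y 0.39328825467074974 yaw x 0.3957395012914203
lemon [ 0.4431 -0.2617] 448 [0.0532 0.0663] axis 0.9940675206443348
timer [0.5439 0.1158 0.045 ] 449
```

```bash
cat > go.py <<'E'
# usage: go.py x y zgrasp yaw -> shift (cm) and az in tool axes
import sys
from h import *
from scipy.spatial.transform import Rotation as Ro
np.set_printoptions(precision=3,suppress=True)
o=ctrl.get_obs();x,y,z,yaw=map(float,sys.argv[1:5])
R=Ro.from_euler('xyz',o['eef_rot']);T=Ro.from_euler('xyz',[np.pi,0,yaw])
d=R.inv().apply(np.array([x,y,z+ctrl.tcp_to_grasp])-o['ee_pos'])*100
print('shift cm',d,'rot',(R.inv()*T).as_rotvec(),'t',o['time_s'])
E
python3 go.py .43 .09 .2 .25
python3 - <<'E'
from h import *
import pickle
c=pickle.load(open('scene0.pkl','rb'))
for p in[(.5054,.2102,.105),(.4309,.09,.106),(.4271,-.1316,.168),(.4777,-.0266,.02),(.443,-.262,.028)]:print(proj(c,p))
E
```

```text
shift cm [ 43.896 -53.263   2.432] rot [-0.001 -0.    -0.004] t 0.15
[210.92254911 209.79255539]
[269.3068002  195.60276618]
[320.70166603 135.21314452]
[279.27822365 194.26228298]
[333.96448835 158.04608877]
```

```bash
python3 -m jog '[[44,-53,2.4,0,0,0],[44,-53,2.4,0,0,0],[44,-53,2.4,0,0,0],[44,-53,2.4,0,0,0],[44,-53,2.4,0,0,0],[44,-53,2.4,0,0,0],[44,-53,2.4,0,0,0],[44,-53,2.4,0,0,0]]' 100 20; python3 go.py .43 .09 .2 .25
```

```text
time_s: 0.95
ee_pos: [0.3068, -0.1711, 0.3908]
eef_rot: [3.141, -0.0, 0.245]
force: [1.7, -0.0, 0.4]
grip_width: 0.0937
grip_force: 0.0
shift cm [ 18.288 -22.335   1.038] rot [ 0.    -0.    -0.005] t 0.95
```

```bash
python3 -m jog '[[18,-22,1,0,0,0],[18,-22,1,0,0,0],[18,-22,1,0,0,0],[18,-22,1,0,0,0],[18,-22,1,0,0,0],[18,-22,1,0,0,0],[18,-22,1,0,0,0],[18,-22,1,0,0,0]]' ; python3 go.py .43 .09 .2 .25
```

```text
time_s: 1.75
ee_pos: [0.4276, 0.0844, 0.3803]
eef_rot: [-3.142, 0.001, 0.247]
force: [-0.6, -0.8, -0.2]
grip_width: 0.094
grip_force: 0.0
shift cm [ 0.368 -0.481 -0.007] rot [-0.     0.001 -0.003] t 1.75
```

Now refine with the wrist camera here (jar plus part of the rack may be visible).

```bash
python3 - <<'E'
from h import *
import pickle
c=cam('wrist');pickle.dump(c,open('w1.pkl','wb'));save(c,'w1');print(proj(c,(.431,.09,.106)),proj(c,(.628,.202,.06)))
E
```

```text
[252.01095765 190.50888829] [172.90007151 -99.33587912]
```

View pics/w1.png

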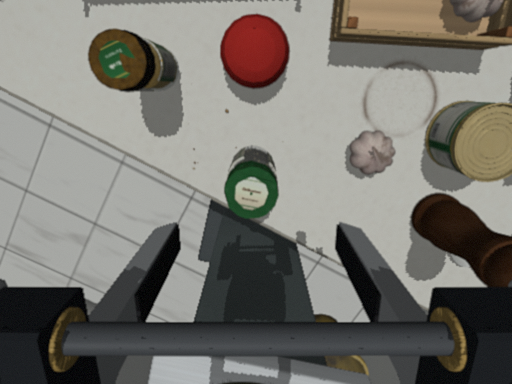

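The wrist view shows the green cap at (251,190), within 1 px of the prediction, so the calibration holds. Descend and grip.

```bash
python3 -m jog '[[0.4,-0.5,4,0,0,0],[0.4,-0.5,8,0,0,0],[0.4,-0.5,11,0,0,0],[0.4,-0.5,11,0,0,0],[0.4,-0.5,11,0,0,0]]' 
python3 go.py .431 .09 .09 .25
python3 -m jog '[[0,0,0,0,0,0],[0,0,0,0,0,0],[0,0,0,0,0,0],[0,0,0,0,0,0],[0,0,0,0,0,0],[0,0,0,0,0,0],[0,0,0,0,0,0]]' 0 20
python3 go.py .431 .09 .09 .25
```

```text
time_s: 2.3
ee_pos: [0.4306, 0.0892, 0.2717]
eef_rot: [3.142, -0.0, 0.245]
force: [-0.7, 0.7, 0.8]
grip_width: 0.0942
grip_force: 0.0
shift cm [ 0.062 -0.062  0.132] rot [ 0.    -0.    -0.005] t 2.3
time_s: 3.0
ee_pos: [0.4304, 0.09, 0.2707]
eef_rot: [-3.142, 0.0, 0.246]
force: [-0.2, -0.8, 1.3]
grip_width: 0.045
grip_force: 20.0
shift cm [0.06  0.019 0.033] rot [-0.     0.    -0.004] t 3.0
```

```bash
python3 -m jog '[[0,0,-5,0,0,0],[0,0,-10,0,0,0],[0,0,-13,0,0,0],[0,0,-13,0,0,0],[0,0,-13,0,0,0]]' 
python3 go.py .56 .15 .22 .255
```

```text
time_s: 3.5
ee_pos: [0.4302, 0.09, 0.4003]
eef_rot: [3.142, -0.0, 0.246]
force: [0.3, -0.2, -2.1]
grip_width: 0.0447
grip_force: 20.0
shift cm [14.05 -2.66 -0.01] rot [ 0.    -0.    -0.009] t 3.5
```

```bash
python3 -m jog '[[5,-1,0,0,0,0],[10,-2,0,0,0,-0.01],[14,-2.7,0,0,0,-0.01],[14,-2.7,0,0,0,-0.01],[14,-2.7,0,0,0,-0.01],[14,-2.7,0,0,0,-0.01]]' 
python3 - <<'E'
from h import *
import pickle
c=cam('wrist');pickle.dump(c,open('w2.pkl','wb'));save(c,'w2')
s=np.array([.628,.202]);a=.255;R=np.array([[np.cos(a),-np.sin(a)],[np.sin(a),np.cos(a)]])
for q in[(-.042,-.108,.06),(-.042,.108,.06),(.042,.108,.06),(.042,-.108,.06)]:print(proj(c,[*(s+R@q[:2]),q[2]]))
E
```

```text
time_s: 4.1
ee_pos: [0.559, 0.15, 0.3997]
eef_rot: [-3.142, 0.002, 0.256]
force: [0.2, 0.2, -0.4]
grip_width: 0.0447
grip_force: 20.0
[333.98182046 138.181485  ]
[114.43360985 138.12072075]
[102.94272787  45.88762035]
[340.24225792  45.77773946]
```

View pics/w2.png

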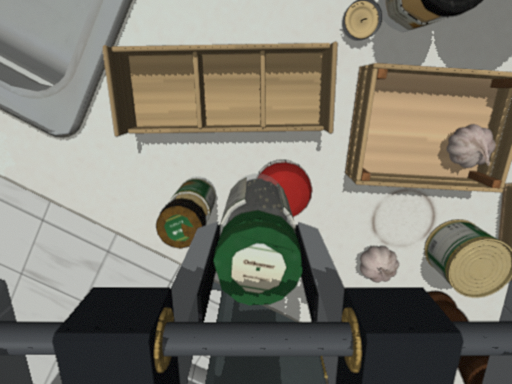

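The wrist view shows the rack's corners near (107,47), (336,43), (333,131) and (115,135). I'll enlarge it for accuracy.

```bash
python3 - <<'E'
import cv2
a=cv2.imread('pics/w2.png')[30:155,95:345];cv2.imwrite('pics/w2z.png',cv2.resize(a,None,fx=3.2,fy=3.2,interpolation=cv2.INTER_CUBIC))
E
```

```text
(no output)
```

View pics/w2z.png

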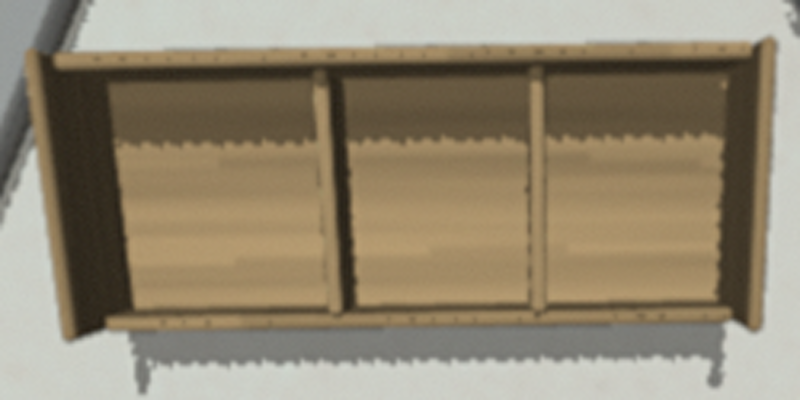

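```bash
python3 - <<'E'
from h import *
import pickle
np.set_printoptions(precision=4,suppress=True)
c=pickle.load(open('w2.pkl','rb'))
W=lambda p,z:onz(c,p[0]/3.2+95-.35,p[1]/3.2+30-.35,z)[:2]
L=[((29,52),.06,(.042,.108)),((68,338),.06,(-.042,.108)),((775,38),.06,(.042,-.108)),((757,328),.06,(-.042,-.108)),
 ((320,72),.04,(.037,.0265)),((334,310),.04,(-.037,.0265)),((538,68),.04,(.037,-.0395)),((539,310),.04,(-.037,-.0395))]
A=np.array([W(p,z) for p,z,_ in L]);B=np.array([q for *_,q in L])
a0,b0=A.mean(0),B.mean(0)
from scipy.spatial.transform import Rotation as Ro
r,_=Ro.align_vectors(np.c_[A-a0,0*A[:,:1]],np.c_[B-b0,0*B[:,:1]])
M=r.as_matrix()[:2,:2];t=a0-M@b0
print('rack',t,r.as_euler('xyz')[2]);print((A-(B@M.T+t))*1000)
for y in(-.0725,-.0065,.066):print(M@[0,y]+t)
E
```

```text
rack [0.6306 0.2039] 0.2688547991322951
[[-0.8633 -2.7465]
 [ 1.8251 -1.9756]
 [-1.3182  1.2986]
 [ 0.6928  2.7846]
 [-1.1076 -0.2175]
 [ 1.2305  0.7984]
 [-0.8776 -0.3041]
 [ 0.4183  0.362 ]]
[0.6499 0.134 ]
[0.6324 0.1976]
[0.6131 0.2675]
```

```bash
python3 go.py .649 .1335 .22 .266
```

```text
shift cm [ 8.301  3.865 -0.008] rot [-0.     0.001 -0.01 ] t 4.15
```

```bash
python3 -m jog '[[4,2,0,0,0,-0.01],[8.3,3.9,0,0,0,-0.01],[8.3,3.9,0,0,0,-0.01],[8.3,3.9,0,0,0,-0.01],[8.3,3.9,5,0,0,-0.01],[8.3,3.9,7,0,0,-0.01],[8.3,3.9,7,0,0,-0.01],[8.3,3.9,7,0,0,-0.01]]' ;python3 go.py .649 .1335 .0993 .266
```

```text
time_s: 4.95
ee_pos: [0.6491, 0.1338, 0.3328]
eef_rot: [3.141, -0.002, 0.266]
force: [-0.2, 0.6, 0.0]
grip_width: 0.0451
grip_force: 20.0
shift cm [-0.031  0.02   5.312] rot [ 0.    -0.002  0.   ] t 4.95
```

```bash
python3 -m jog '[[0,0,2,0,0,0],[0,0,4,0,0,0],[0,0,5,0,0,0],[0,0,5.3,0,0,0],[0,0,5.3,0,0,0],[0,0,5.3,0,0,0]]'; python3 go.py .649 .1335 .0993 .266
python3 -c "
from h import *
save(cam('wrist'),'w3');save(cam('scene'),'s3')
a=cv2.imread('pics/w3.png');b=cv2.imread('pics/s3.png')[130:290,110:350];cv2.imwrite('pics/c3.png',cv2.hconcat([cv2.resize(a,(400,300)),cv2.resize(b,(400,300))]))"
```

```text
time_s: 5.55
ee_pos: [0.6499, 0.1336, 0.2792]
eef_rot: [3.141, -0.002, 0.266]
force: [1.1, 0.0, -1.4]
grip_width: 0.0448
grip_force: 20.0
shift cm [-0.09  -0.013 -0.055] rot [ 0.    -0.002 -0.   ] t 5.55
```

View pics/c3.png

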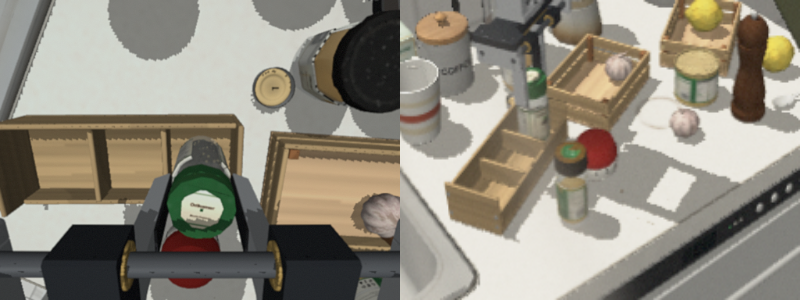

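The jar is down inside the far narrow bay with no contact force. Release it with a small opening, then lift.

```bash
python3 -m jog '[[0,0,0,0,0,0],[0,0,0,0,0,0],[0,0,0,0,0,0],[0,0,-4,0,0,0],[0,0,-8,0,0,0],[0,0,-12,0,0,0],[0,0,-12,0,0,0]]' 62; python3 go.py .506 .211 .22 .266
```

```text
time_s: 6.35
ee_pos: [0.6497, 0.1335, 0.4042]
eef_rot: [3.14, -0.009, 0.266]
force: [0.5, 0.6, 0.1]
grip_width: 0.0583
grip_force: 0.0
shift cm [-11.835 -11.25    0.258] rot [ 0.001 -0.009 -0.   ] t 6.35
```

```bash
python3 -m jog '[[-4,-4,0,0,0,0],[-8,-8,0,0,0,0],[-11.8,-11.2,0,0,0,0],[-11.8,-11.2,0,0,0,0],[-11.8,-11.2,0,0,0,0],[-11.8,-11.2,0,0,0,0]]' 100; python3 go.py .506 .211 .09 .266
python3 - <<'E'
from h import *
import pickle
print(onz(pickle.load(open('w1.pkl','rb')),121,60,.105))
c=cam('wrist');p=proj(c,(.506,.211,.105));print(p)
hsv=cv2.cvtColor(c['img'],cv2.COLOR_BGR2HSV);u,v=p.astype(int)
g=(abs(hsv[...,0].astype(int)-75)<20)&(hsv[...,1]>90);g[:v-35]=0;g[v+35:]=0;g[:,:u-35]=0;g[:,u+35:]=0
ys,xs=np.where(g);print(len(xs),xs.mean(),ys.mean(),onz(c,xs.mean(),ys.mean(),.105))
E
```

```text
time_s: 6.95
ee_pos: [0.5073, 0.2103, 0.3977]
eef_rot: [3.141, -0.0, 0.266]
force: [0.7, -0.3, -0.6]
grip_width: 0.094
grip_force: 0.0
shift cm [-0.108 -0.105 12.731] rot [ 0. -0. -0.] t 6.95
[0.50472255 0.20751849 0.105     ]
[256.35702329 190.92153505]
344 254.2296511627907 189.27325581395348 [0.50697292 0.21319841 0.105     ]
```

```bash
python3 -m jog '[[-0.1,-0.1,5,0,0,0],[-0.1,-0.1,10,0,0,0],[-0.1,-0.1,12.7,0,0,0],[-0.1,-0.1,12.7,0,0,0],[-0.1,-0.1,12.7,0,0,0]]' 
python3 -m jog '[[0,0,0,0,0,0],[0,0,0,0,0,0],[0,0,0,0,0,0],[0,0,0,0,0,0],[0,0,0,0,0,0],[0,0,0,0,0,0],[0,0,0,0,0,0]]' 0 20
python3 -m jog '[[0,0,-5,0,0,0],[0,0,-10,0,0,0],[0,0,-13,0,0,0],[0,0,-13,0,0,0],[0,0,-13,0,0,0]]' 
python3 go.py .6317 .1972 .22 .266
```

```text
time_s: 7.5
ee_pos: [0.5063, 0.2109, 0.2713]
eef_rot: [3.142, -0.0, 0.265]
force: [0.4, -0.2, 0.8]
grip_width: 0.094
grip_force: 0.0
time_s: 8.2
ee_pos: [0.5053, 0.2113, 0.2708]
eef_rot: [3.142, -0.0, 0.266]
force: [-0.3, 0.7, 1.2]
grip_width: 0.0439
grip_force: 20.0
time_s: 8.7
ee_pos: [0.5051, 0.2113, 0.4003]
eef_rot: [-3.142, 0.0, 0.266]
force: [-0.3, 0.1, -1.6]
grip_width: 0.0439
grip_force: 20.0
shift cm [11.844  4.682 -0.012] rot [-0.  0. -0.] t 8.7
```

```bash
python3 -m jog '[[4,1.6,0,0,0,0],[8,3.2,0,0,0,0],[11.8,4.7,0,0,0,0],[11.8,4.7,0,0,0,0],[11.8,4.7,0,0,0,0],[11.8,4.7,5,0,0,0],[11.8,4.7,6,0,0,0],[11.8,4.7,6,0,0,0]]' ;python3 go.py .6317 .1972 .099 .266
python3 -c "
from h import *
save(cam('wrist'),'w4');save(cam('scene'),'s4')
a=cv2.imread('pics/w4.png');b=cv2.imread('pics/s4.png')[130:290,110:350];cv2.imwrite('pics/c4.png',cv2.hconcat([cv2.resize(a,(400,300)),cv2.resize(b,(400,300))]))"
```

```text
time_s: 9.5
ee_pos: [0.6307, 0.1972, 0.3391]
eef_rot: [-3.141, 0.004, 0.266]
force: [0.0, 0.6, 0.2]
grip_width: 0.0432
grip_force: 20.0
shift cm [0.118 0.026 5.969] rot [-0.     0.004  0.   ] t 9.5
```

View pics/c4.png

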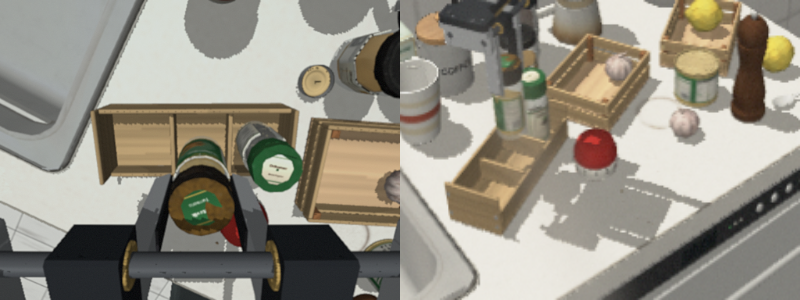

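The green jar stands upright in its bay, and the dark jar is held over the middle bay with a gap of about 8 mm. Lower it.

```bash
python3 -m jog '[[0.1,0,2,0,0,0],[0.1,0,4,0,0,0],[0.1,0,5.5,0,0,0],[0.1,0,6,0,0,0],[0.1,0,6,0,0,0],[0.1,0,6,0,0,0]]'; python3 go.py .6317 .1972 .099 .266
```

```text
time_s: 10.2
ee_pos: [0.6326, 0.1973, 0.282]
eef_rot: [3.142, -0.002, 0.266]
force: [-0.6, -0.6, -0.9]
grip_width: 0.0438
grip_force: 20.0
shift cm [-0.094 -0.016  0.262] rot [ 0.    -0.002 -0.   ] t 10.2
```

```bash
python3 -m jog '[[0,0,0.2,0,0,0],[0,0,0.2,0,0,0],[0,0,0.2,0,0,0]]'; python3 -m jog '[[0,0,0,0,0,0],[0,0,0,0,0,0],[0,0,0,0,0,0],[0,0,-4,0,0,0],[0,0,-8,0,0,0],[0,0,-12,0,0,0],[0,0,-15,0,0,0],[0,0,-15,0,0,0]]' 55; python3 go.py .427 -.1316 .25 .266
```

```text
time_s: 10.5
ee_pos: [0.6324, 0.1972, 0.279]
eef_rot: [3.142, -0.0, 0.266]
force: [0.1, 0.2, -0.6]
grip_width: 0.0435
grip_force: 20.0
time_s: 11.3
ee_pos: [0.6322, 0.1971, 0.434]
eef_rot: [3.141, -0.008, 0.266]
force: [-0.4, -0.0, 0.7]
grip_width: 0.052
grip_force: 0.0
shift cm [-28.435  26.331   0.14 ] rot [ 0.    -0.008 -0.   ] t 11.3
```

```bash
python3 -m jog '[[-28.4,26.3,0,0,0,0],[-28.4,26.3,0,0,0,0],[-28.4,26.3,0,0,0,0],[-28.4,26.3,0,0,0,0],[-28.4,26.3,0,0,0,0],[-28.4,26.3,0,0,0,0],[-28.4,26.3,0,0,0,0],[-28.4,26.3,0,0,0,0]]' 100; python3 -m jog '[[0,0,0,0,0,0],[0,0,0,0,0,0]]'; python3 go.py .427 -.1316 .141 .266
python3 - <<'E'
from h import *
c=cam('wrist');save(c,'w5');print(proj(c,(.427,-.1316,.168)),proj(c,(.427,-.1316,0)))
E
```

```text
time_s: 12.1
ee_pos: [0.4257, -0.1328, 0.4282]
eef_rot: [-3.141, 0.001, 0.265]
force: [0.3, 0.7, -1.1]
grip_width: 0.094
grip_force: 0.0
time_s: 12.3
ee_pos: [0.4273, -0.1314, 0.4284]
eef_rot: [-3.141, 0.0, 0.264]
force: [0.3, -0.8, -0.5]
grip_width: 0.0938
grip_force: 0.0
shift cm [-0.037  0.014 10.697] rot [-0.     0.    -0.002] t 12.3
[257.83528792 202.26596336] [257.73006841 158.58446737]
```

View pics/w5.png

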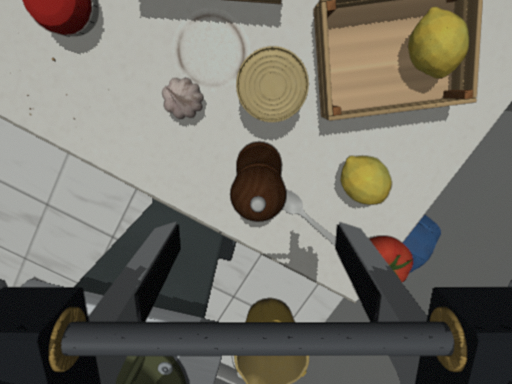

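The knob is at (258,204), about 1–2 mm from the prediction. Descend and grip.

```bash
python3 -m jog '[[-0.1,0,4,0,0,0],[-0.1,0,8,0,0,0],[-0.1,0,10.7,0,0,0],[-0.1,0,10.7,0,0,0],[-0.1,0,10.7,0,0,0]]' 
python3 -m jog '[[0,0,0,0,0,0],[0,0,0,0,0,0],[0,0,0,0,0,0],[0,0,0,0,0,0],[0,0,0,0,0,0],[0,0,0,0,0,0],[0,0,0,0,0,0]]' 0 35
python3 -m jog '[[0,0,-4,0,0,0],[0,0,-8,0,0,0],[0,0,-13,0,0,0],[0,0,-13,0,0,0],[0,0,-13,0,0,0]]' 
python3 go.py .6127 .2671 .271 .266
```

```text
time_s: 12.85
ee_pos: [0.4272, -0.1308, 0.3223]
eef_rot: [-3.141, 0.0, 0.267]
force: [0.3, -0.1, 0.4]
grip_width: 0.094
grip_force: 0.0
time_s: 13.55
ee_pos: [0.4265, -0.1314, 0.3218]
eef_rot: [-3.141, -0.0, 0.266]
force: [-0.4, 1.4, 1.0]
grip_width: 0.0476
grip_force: 35.0
time_s: 14.05
ee_pos: [0.4264, -0.1314, 0.4518]
eef_rot: [3.141, -0.001, 0.266]
force: [-0.3, 0.4, -2.1]
grip_width: 0.0471
grip_force: 35.0
shift cm [ 28.444 -33.555   0.046] rot [ 0.001 -0.001 -0.   ] t 14.05
```

```bash
python3 -m jog '[[4,-5,0,0,0,0],[8,-10,0,0,0,0],[12,-14,0,0,0,0],[16,-18.5,0,0,0,0],[20,-23,0,0,0,0],[24,-28,0,0,0,0],[28.4,-33.5,0,0,0,0],[28.4,-33.5,0,0,0,0]]'; python3 -m jog '[[0,0,0,0,0,0],[0,0,0,0,0,0],[0,0,0,0,0,0]]'; python3 go.py .6127 .2671 .1495 .266
python3 -c "
from h import *
save(cam('wrist'),'w6');save(cam('scene'),'s6')
a=cv2.imread('pics/w6.png');b=cv2.imread('pics/s6.png')[110:270,110:350];cv2.imwrite('pics/c6.png',cv2.hconcat([cv2.resize(a,(400,300)),cv2.resize(b,(400,300))]))"
```

```text
time_s: 14.85
ee_pos: [0.5971, 0.2327, 0.4492]
eef_rot: [3.141, 0.003, 0.266]
force: [0.2, -0.4, -1.0]
grip_width: 0.0472
grip_force: 35.0
time_s: 15.15
ee_pos: [0.5964, 0.2298, 0.4506]
eef_rot: [3.141, 0.002, 0.265]
force: [-0.2, -0.0, -1.4]
grip_width: 0.0471
grip_force: 35.0
shift cm [ 2.572 -3.177 12.061] rot [ 0.     0.002 -0.001] t 15.15
```

View pics/c6.png

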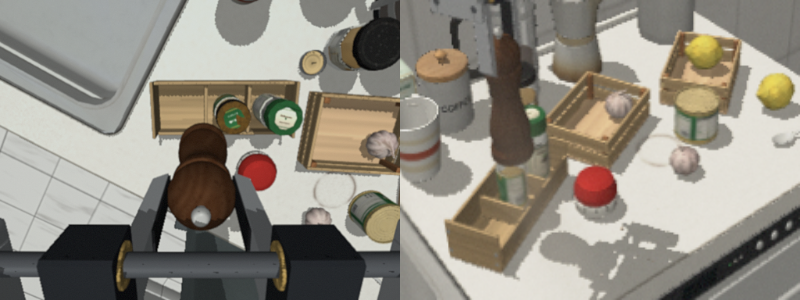

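Both jars stand upright, and the mill is still 4 cm short of its bay at 130 mm height. Finish the move, then lower.

```bash
python3 -m jog '[[2.6,-3.2,0,0,0,0],[2.6,-3.2,0,0,0,0],[2.6,-3.2,0,0,0,0],[2.6,-3.2,3,0,0,0],[2.6,-3.2,6,0,0,0],[2.6,-3.2,6.5,0,0,0],[2.6,-3.2,6.5,0,0,0],[2.6,-3.2,6.5,0,0,0]]'; python3 go.py .6127 .2671 .1495 .266
```

```text
time_s: 16.05
ee_pos: [0.6132, 0.2678, 0.3889]
eef_rot: [-3.141, -0.003, 0.265]
force: [0.1, 0.1, -1.7]
grip_width: 0.0473
grip_force: 35.0
shift cm [-0.085  0.055  5.904] rot [-0.    -0.003 -0.001] t 16.05
```

```bash
python3 -m jog '[[0,0,2,0,0,0],[0,0,4,0,0,0],[0,0,5,0,0,0],[0,0,5.8,0,0,0],[0,0,5.8,0,0,0],[0,0,5.8,0,0,0],[0,0,5.8,0,0,0]]'; python3 go.py .6127 .2671 .1495 .266
python3 -c "
from h import *
save(cam('wrist'),'w7');save(cam('scene'),'s7')
a=cv2.imread('pics/w7.png');b=cv2.imread('pics/s7.png')[110:270,110:350];cv2.imwrite('pics/c7.png',cv2.hconcat([cv2.resize(a,(400,300)),cv2.resize(b,(400,300))]))"
```

```text
time_s: 16.75
ee_pos: [0.6132, 0.2682, 0.3294]
eef_rot: [-3.142, -0.001, 0.266]
force: [0.6, 0.0, -1.3]
grip_width: 0.047
grip_force: 35.0
shift cm [-0.079  0.098 -0.046] rot [-0.    -0.001 -0.   ] t 16.75
```

View pics/c7.png

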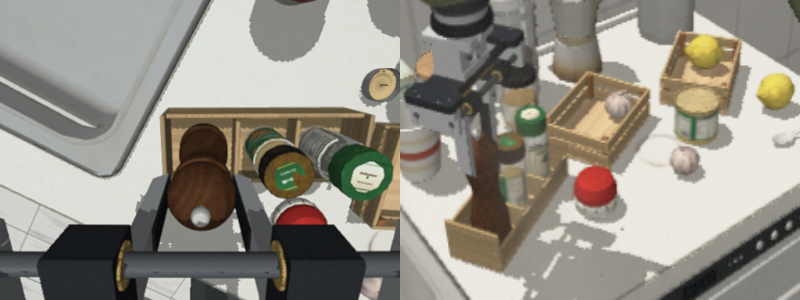

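The mill is in the wide bay and vertical. Release and lift, then work out the garlic and lemon from the stored views.

```bash
python3 -m jog '[[0,0,0,0,0,0],[0,0,0,0,0,0],[0,0,0,0,0,0],[0,0,-3,0,0,0],[0,0,-6,0,0,0],[0,0,-10,0,0,0],[0,0,-12,0,0,0],[0,0,-12,0,0,0]]' 66; python3 go.py .478 -.027 .2 .2
python3 - <<'E'
from h import *
import pickle
c=pickle.load(open('w1.pkl','rb'))
for z in(.015,.025):print(onz(c,371,152,z))
c=pickle.load(open('scene0.pkl','rb'))
print(proj(c,(.478,-.027,.02)),onz(c,280,194,.02))
E
```

```text
time_s: 17.65
ee_pos: [0.6129, 0.2682, 0.4523]
eef_rot: [-3.141, -0.006, 0.266]
force: [-0.5, 0.6, -0.3]
grip_width: 0.062
grip_force: 0.0
shift cm [-20.81   24.94    7.063] rot [-0.001 -0.006  0.066] t 17.65
[ 0.47645811 -0.02908535  0.015     ]
[ 0.47740642 -0.02519629  0.025     ]
[279.26848011 194.14954576] [ 0.47682296 -0.0287106   0.02      ]
```

```bash
python3 -m jog '[[-4,4.5,0,0,0,0.02],[-8,9.5,0,0,0,0.06],[-12,14,2,0,0,0.066],[-16,19,4,0,0,0.066],[-20.8,25,7,0,0,0.066],[-20.8,25,7,0,0,0.066],[-20.8,25,7,0,0,0.066],[-20.8,25,7,0,0,0.066]]' 80; python3 -m jog '[[0,0,0,0,0,0],[0,0,0,0,0,0],[0,0,0,0,0,0]]'; python3 go.py .477 -.027 .024 .2
python3 - <<'E'
from h import *
c=cam('wrist');save(c,'w8');print(proj(c,(.477,-.027,.02)))
c=cam('top');save(c,'t8')
E
```

```text
time_s: 18.45
ee_pos: [0.4765, -0.0302, 0.3763]
eef_rot: [-3.141, 0.004, 0.196]
force: [1.1, -0.3, 0.8]
grip_width: 0.0752
grip_force: 0.0
time_s: 18.75
ee_pos: [0.4785, -0.0267, 0.3787]
eef_rot: [-3.142, -0.0, 0.201]
force: [1.0, -0.6, 0.4]
grip_width: 0.0757
grip_force: 0.0
shift cm [-0.152 -0.002 17.432] rot [-0.    -0.     0.001] t 18.75
[257.49523027 172.89018392]
```

View pics/w8.png

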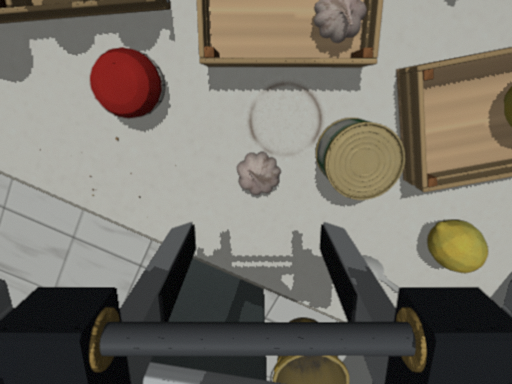

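The garlic is at (259,173), within 2 px of the prediction, and the tin is well clear on the right. Descend and grip gently.

```bash
python3 -m jog '[[-0.1,0,5,0,0,0],[-0.1,0,10,0,0,0],[-0.1,0,14,0,0,0],[-0.1,0,17.2,0,0,0],[-0.1,0,17.2,0,0,0],[-0.1,0,17.2,0,0,0]]' 
python3 -m jog '[[0,0,0,0,0,0],[0,0,0,0,0,0],[0,0,0,0,0,0],[0,0,0,0,0,0],[0,0,0,0,0,0],[0,0,0,0,0,0]]' 0 12
python3 -m jog '[[0,0,-5,0,0,0],[0,0,-10,0,0,0],[0,0,-13,0,0,0],[0,0,-13,0,0,0],[0,0,-13,0,0,0]]' 
python3 go.py .643 .005 .155 .2
```

```text
time_s: 19.45
ee_pos: [0.4776, -0.0276, 0.2075]
eef_rot: [-3.142, 0.0, 0.2]
force: [0.8, 1.1, 0.6]
grip_width: 0.0749
grip_force: 0.0
time_s: 20.05
ee_pos: [0.4773, -0.0278, 0.2073]
eef_rot: [3.141, -0.001, 0.2]
force: [-1.9, 0.3, 6.6]
grip_width: 0.0449
grip_force: 12.0
time_s: 20.55
ee_pos: [0.4769, -0.0278, 0.3367]
eef_rot: [3.141, -0.001, 0.2]
force: [0.2, 0.2, -1.1]
grip_width: 0.0453
grip_force: 12.0
shift cm [16.925  0.082  0.137] rot [ 0.    -0.001 -0.   ] t 20.55
```

```bash
python3 -m jog '[[5,0,0,0,0,0],[10,0,0,0,0,0],[15,0.1,0,0,0,0],[16.9,0.1,0,0,0,0],[16.9,0.1,0,0,0,0],[16.9,0.1,0,0,0,0],[16.9,0.1,5,0,0,0],[16.9,0.1,5,0,0,0]]'; python3 -m jog '[[0,0,2.5,0,0,0],[0,0,5,0,0,0],[0,0,6,0,0,0],[0,0,6,0,0,0],[0,0,6,0,0,0]]';python3 go.py .643 .005 .037 .2
```

```text
time_s: 21.35
ee_pos: [0.6411, 0.0045, 0.2809]
eef_rot: [-3.139, 0.01, 0.199]
force: [-0.5, -0.5, -1.8]
grip_width: 0.0452
grip_force: 12.0
time_s: 21.85
ee_pos: [0.6432, 0.0047, 0.2284]
eef_rot: [3.141, -0.001, 0.2]
force: [-0.1, 0.7, 0.1]
grip_width: 0.0451
grip_force: 12.0
shift cm [-0.012 -0.037  1.1  ] rot [ 0.    -0.001 -0.   ] t 21.85
```

```bash
python3 -m jog '[[0,0,1,0,0,0],[0,0,1,0,0,0],[0,0,1,0,0,0]]'; python3 -m jog '[[0,0,0,0,0,0],[0,0,0,0,0,0],[0,0,0,0,0,0],[0,0,-3,0,0,0],[0,0,-8,0,0,0],[0,0,-13,0,0,0],[0,0,-17,0,0,0],[0,0,-17,0,0,0]]' 63; python3 go.py .443 -.262 .2 .2
python3 - <<'E'
from h import *
import pickle
c=cv2.imread('pics/w8.png');hsv=cv2.cvtColor(c,cv2.COLOR_BGR2HSV)
E
```

```text
time_s: 22.15
ee_pos: [0.643, 0.0048, 0.2168]
eef_rot: [-3.142, 0.0, 0.2]
force: [-0.1, 0.2, -0.9]
grip_width: 0.0456
grip_force: 12.0
time_s: 22.95
ee_pos: [0.643, 0.0048, 0.3935]
eef_rot: [3.139, -0.01, 0.2]
force: [-0.0, 0.2, 0.5]
grip_width: 0.0593
grip_force: 0.0
shift cm [-24.908  22.174   1.123] rot [ 0.002 -0.01  -0.   ] t 22.95
```

```bash
python3 -m jog '[[-4,3.5,0,0,0,0],[-10,8,0,0,0,-0.1],[-15,13,0,0,0,-0.25],[-20,17,0,0,0,-0.4],[-25,22.2,1,0,0,-0.55],[-25,22.2,1,0,0,-0.7],[-25,22.2,1,0,0,-0.794],[-25,22.2,1,0,0,-0.794]]' 100; python3 -m jog '[[0,0,0,0,0,0],[0,0,0,0,0,0],[0,0,0,0,0,0]]'; python3 go.py .443 -.262 .03 .994
python3 - <<'E'
from h import *
import pickle
t=pickle.load(open('top0.pkl','rb'))
print('moka base',onz(t,300,97,.02),'crock',onz(t,382,112,.1))
c=cam('wrist');pickle.dump(c,open('w9.pkl','wb'));save(c,'w9')
hsv=cv2.cvtColor(c['img'],cv2.COLOR_BGR2HSV)
m=((hsv[...,1]>110)&(abs(hsv[...,0].astype(int)-27)<10)).astype(np.uint8)
n,l,s,ce=cv2.connectedComponentsWithStats(m)
p=proj(c,(.443,-.262,.028));print(p)
for i in range(1,n):
    if s[i,4]>200:
        ys,xs=np.where(l==i);P=np.array([onz(c,u,v,.028)[:2] for u,v in zip(xs,ys)]);w,V=np.linalg.eigh(np.cov(P.T))
        r=cv2.minAreaRect(P.astype(np.float32)*1000)
        print(s[i],ce[i],P.mean(0),np.sqrt(w)*4,np.arctan2(V[1,1],V[0,1]),r)
E
```

```text
time_s: 23.75
ee_pos: [0.4396, -0.2654, 0.3759]
eef_rot: [-3.14, 0.001, 0.996]
force: [0.0, -0.0, -0.3]
grip_width: 0.0943
grip_force: 0.0
time_s: 24.05
ee_pos: [0.4427, -0.2615, 0.3767]
eef_rot: [-3.142, -0.0, 0.994]
force: [0.6, 1.0, 0.5]
grip_width: 0.0941
grip_force: 0.0
shift cm [-0.03   0.052 16.626] rot [-0. -0.  0.] t 24.05
moka base [ 0.77521444 -0.13701833  0.02      ] crock [ 0.72159821 -0.31776563  0.1       ]
[258.46702002 174.40173268]
[ 378   67   68   72 3667] [411.3847832  103.48159258] [ 0.60794636 -0.28377797] [0.06245263 0.07061398] -2.7486523625077735 ((607.2738647460938, -284.7696533203125), (63.120208740234375, 65.75557708740234), 81.79391479492188)
[ 232  142   52   66 2539] [257.4612052  175.00315085] [ 0.44163541 -0.26217412] [0.05404081 0.06758241] 1.0000409575906588 ((440.9767150878906, -262.8514404296875), (58.74142837524414, 59.555240631103516), 12.038947105407715)
[  35  245   90   47 1641] [ 94.95429616 263.65508836] [ 0.22939297 -0.24847487] [0.04961378 0.0791758 ] 2.5460889763359456 ((215.3863525390625, -238.63397216796875), (59.82421112060547, 98.67121124267578), 42.68399429321289)
[ 33 269  32  19 333] [ 48.86486486 279.61861862] [ 0.17018004 -0.23497208] [0.02364074 0.0381577 ] 2.8532134092283528 ((170.15151977539062, -232.48873901367188), (23.841716766357422, 38.077392578125), 57.178497314453125)
[  48  307   38   66 1147] [ 62.47079337 339.78029643] [ 0.12364186 -0.30732464] [0.03756146 0.12920519] -2.5094406974648784 ((126.41644287109375, -308.9891357421875), (107.4250259399414, 38.599510192871094), 39.330867767333984)
[ 430  307   38   65 1120] [452.02767857 339.40178571] [ 0.52907674 -0.57030649] [0.03695227 0.12881546] 1.3535973853180288 ((526.5411987304688, -568.8497924804688), (106.52011108398438, 38.25661849975586), 74.37799072265625)
```

```bash
python3 -m jog '[[0,0,5,0,0,0],[0,0,10,0,0,0],[0,0,14,0,0,0],[0,0,16.6,0,0,0],[0,0,16.6,0,0,0],[0,0,16.6,0,0,0]]' 
python3 -m jog '[[0,0,0,0,0,0],[0,0,0,0,0,0],[0,0,0,0,0,0],[0,0,0,0,0,0],[0,0,0,0,0,0],[0,0,0,0,0,0]]' 0 15
python3 -m jog '[[0,0,-5,0,0,0],[0,0,-10,0,0,0],[0,0,-13,0,0,0],[0,0,-13,0,0,0],[0,0,-13,0,0,0]]' 
python3 go.py .571 -.213 .16 1.965
```

```text
time_s: 24.7
ee_pos: [0.4426, -0.2622, 0.2115]
eef_rot: [3.141, -0.0, 0.994]
force: [0.7, 0.0, 0.5]
grip_width: 0.0939
grip_force: 0.0
time_s: 25.3
ee_pos: [0.442, -0.2625, 0.2109]
eef_rot: [3.141, -0.0, 0.994]
force: [-0.2, -0.0, 1.4]
grip_width: 0.0542
grip_force: 15.0
time_s: 25.8
ee_pos: [0.4418, -0.2623, 0.3404]
eef_rot: [3.141, -0.0, 0.994]
force: [0.7, 0.4, -1.6]
grip_width: 0.0546
grip_force: 15.0
shift cm [11.182  8.134  0.002] rot [ 0.     0.    -0.971] t 25.8
```

```bash
python3 -m jog '[[4,3,0,0,0,-0.14],[8,6,0,0,0,-0.28],[11.2,8.1,0,0,0,-0.42],[11.2,8.1,0,0,0,-0.56],[11.2,8.1,0,0,0,-0.7],[11.2,8.1,0,0,0,-0.84],[11.2,8.1,0,0,0,-0.97],[11.2,8.1,0,0,0,-0.97]]'; python3 -m jog '[[0,0,0,0,0,0],[0,0,0,0,0,0],[0,0,3,0,0,0],[0,0,6,0,0,0],[0,0,6,0,0,0],[0,0,6,0,0,0]]';python3 go.py .572 -.212 .042 1.965
```

```text
time_s: 26.6
ee_pos: [0.5709, -0.2127, 0.3385]
eef_rot: [-3.139, -0.002, 1.966]
force: [0.0, -0.0, -0.8]
grip_width: 0.0546
grip_force: 15.0
time_s: 27.2
ee_pos: [0.5711, -0.2129, 0.2812]
eef_rot: [-3.141, -0.0, 1.963]
force: [-0.7, -0.4, -0.4]
grip_width: 0.0545
grip_force: 15.0
shift cm [0.044 0.115 5.878] rot [-0.    -0.    -0.002] t 27.2
```

```bash
python3 -m jog '[[0,0.1,2,0,0,0],[0,0.1,4,0,0,0],[0,0.1,5,0,0,0],[0,0.1,5.7,0,0,0],[0,0.1,5.7,0,0,0],[0,0.1,5.7,0,0,0]]';python3 go.py .572 -.212 .042 1.965
```

```text
time_s: 27.8
ee_pos: [0.5722, -0.2125, 0.2248]
eef_rot: [3.141, 0.001, 1.964]
force: [-0.9, -0.2, -1.4]
grip_width: 0.0544
grip_force: 15.0
shift cm [0.054 0.004 0.235] rot [ 0.001  0.001 -0.001] t 27.8
```

No contact. Release, lift and back away, then take a final look.

```bash
python3 -m jog '[[0,0,0.3,0,0,0],[0,0,0.3,0,0,0],[0,0,0.3,0,0,0],[0,0,0.3,0,0,0],[0,0,-4,0,0,0],[0,0,-8,0,0,0],[0,0,-13,0,0,0],[0,0,-17,0,0,0]]' 75; python3 go.py .35 -.25 .25 1.6
```

```text
time_s: 28.6
ee_pos: [0.5717, -0.2123, 0.3968]
eef_rot: [3.14, 0.001, 1.964]
force: [0.8, -1.0, -0.2]
grip_width: 0.0707
grip_force: 0.0
shift cm [  4.998 -21.916  -3.396] rot [0.002 0.001 0.364] t 28.6
```

```bash
python3 -m jog '[[1,-4,-1,0,0,0],[2,-8,-2,0,0,0.1],[3,-13,-3,0,0,0.2],[4,-18,-3.4,0,0,0.3],[5,-22,-3.4,0,0,0.36],[5,-22,-3.4,0,0,0.36],[5,-22,-3.4,0,0,0.36],[5,-22,-3.4,0,0,0.36]]'
python3 - <<'E'
from h import *
import pickle
c=cam('top');save(c,'tf');s=cam('scene')
a=c['img'][105:265,100:400];b=s['img'][100:280,110:385]
cv2.imwrite('pics/final.png',cv2.vconcat([cv2.resize(a,(560,299),interpolation=cv2.INTER_CUBIC),cv2.resize(b,(560,300),interpolation=cv2.INTER_CUBIC)]))
hsv=cv2.cvtColor(c['img'],cv2.COLOR_BGR2HSV)
red=((hsv[...,0]<8)|(hsv[...,0]>172))&(hsv[...,1]>130)
n,l,st,ce=cv2.connectedComponentsWithStats(red.astype(np.uint8))
for i in range(1,n):
    if st[i,4]>200: print('red',ce[i],onz(c,*ce[i],.045))
E
```

```text
time_s: 29.4
ee_pos: [0.3502, -0.2504, 0.4279]
eef_rot: [3.141, 0.0, 1.605]
force: [0.2, -0.5, -0.9]
grip_width: 0.0703
grip_force: 0.0
red [195.4741573  183.90337079] [0.5441089  0.11575429 0.045     ]
red [365.8677686  271.38429752] [ 0.34475924 -0.3030928   0.045     ]
```

View pics/final.png

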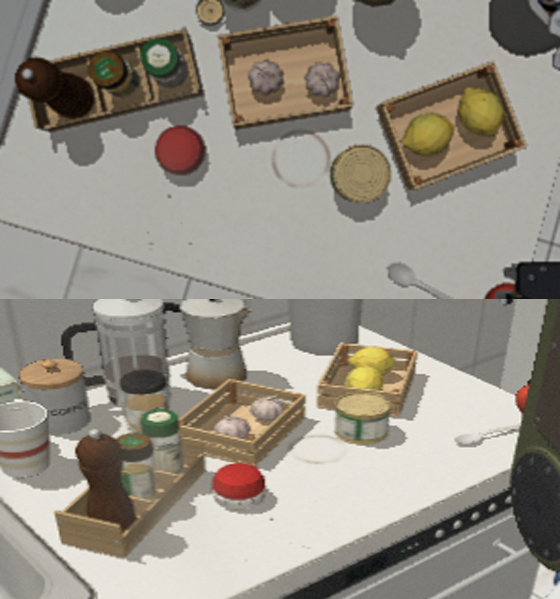

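All five are in place: mill and jars upright in the rack, two garlic bulbs in one crate, two lemons in the other, and the timer unmoved. One numeric check of the rack positions, then hand in.

```bash
python3 - <<'E'
from h import *
import pickle
c=pickle.load(open('top0.pkl','rb'));a=.266
M=np.array([[np.cos(a),-np.sin(a)],[np.sin(a),np.cos(a)]])
for n,p,z in[('mill',(37,65),.176),('dark',(108,70),.113),('green',(160,57),.114)]:
    print(n,M.T@(onz(c,p[0]/1.867+99.8,p[1]/1.867+104.8,z)[:2]-[.63,.2035]))
E
```

```text
mill [0.00701313 0.0530985 ]
dark [-0.00165456 -0.00921613]
green [-0.00080258 -0.07343816]
```

The mill's knob reads 13 mm off, so I'll measure it precisely before handing in.

```bash
python3 - <<'E'
from h import *
np.set_printoptions(precision=4,suppress=True)
for n in('top','scene'):
    c=cam(n);
    for X in[(.6132,.2682,.173),(.6132,.2682,.15),(.6324,.1972,.113),(.6497,.1335,.114)]:print(n,X,proj(c,X))
    p=proj(c,(.6132,.2682,.173)).astype(int);u,v=p
    g=cv2.cvtColor(c['img'],cv2.COLOR_BGR2GRAY)
    print(p);print(g[v-14:v+15:1,u-16:u+17:1] if n=='top' else g[v-12:v+14,u-12:u+13])
E
```

```text
top (0.6132, 0.2682, 0.173) [114.2357 144.2941]
top (0.6132, 0.2682, 0.15) [118.1652 146.1808]
top (0.6324, 0.1972, 0.113) [156.3212 141.5529]
top (0.6497, 0.1335, 0.114) [185.0435 134.7991]
[114 144]
[[129 130 129 130 130 131 130 126 125 127 130 129 129 131 132 129 111  79
   61  66 107 135 174 174 174 173 173 174 174 172 172 172 172]
 [131 131 130 130 131 132 129 124 124 129 129 129 129 130 131 122  96  72
   60  87 139 156 174 173 173 174 175 173 173 173 172 172 174]
 [130 128 130 130 132 130 127 123 125 130 129 129 130 130 129 115  86  65
   57  96 154 176 175 173 172 175 174 174 174 173 173 174 174]
 [129 129 130 132 131 129 125 123 127 131 130 129 130 130 127 111  80  59
   71 127 168 178 177 173 173 173 174 173 175 174 174 174 174]
 [128 129 128 130 129 127 124 124 130 130 130 130 130 131 123  97  72  63
   89 140 156 172 174 174 176 175 176 175 175 174 175 175 176]
 [129 129 131 130 129 127 124 125 130 130 130 129 131 130 116  88  70  58
   81 121 123 112 133 144 169 170 176 180 179 176 177 173 172]
 [130 129 130 129 129 125 123 128 129 131 131 129 131 128 114  85  60  31
   
[... 5314 characters left out ...]
71  72  77  74  73  77  78  75  71  70
   67  69  66  68  62  66  68]
 [225 228 227 226 220 168  61  72  71  71  73  74  73  71  73  74  72  74
   71  70  69  66  66  66  69]
 [228 227 227 227 215  90  62  71  70  68  69  71  74  75  67  69  64  72
   68  66  67  65  63  65  68]
 [227 228 227 227 212  55  66  71  72  68  69  72  74  73  72  68  63  66
   67  68  65  62  61  64  62]
 [228 227 229 226 212  50  58  66  68  70  65  66  67  72  74  69  65  62
   65  62  59  65  63  63  63]
 [227 227 228 228 212  68  56  64  72  73  68  64  62  69  67  67  68  60
   63  63  59  66  65  62  60]
 [225 227 227 227 217 132  54  56  64  67  65  63  63  63  65  65  62  67
   64  59  56  60  64  60  64]]
```

The measured knob is at (114,143) in the top view and (155,180) in the scene view, both within about 1 px of where an upright mill should be. My earlier reading was just a poor pixel pick.

```bash
python3 -c "
from station import ctrl
print(ctrl.hand_in())"
```

```text
the job is handed in; nothing more can be done
None
```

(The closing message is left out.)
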